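# Hang an impression tray on the tray carousel

### The arm

A 6-joint arm with a two-finger parallel gripper is mounted at the origin on the work surface. World frame = base frame: x ahead of the robot, y to its left, z up, the work surface at z = 0. Lengths are in m, angles in rad, forces in N, time in s.
With the tool pointing down it reaches from about 0.3 to 0.775 m from the base axis. Payload 14.6 kg.
Tool frame: the origin (TCP) lies at the very end of the fingers, on their centre line; the grasp point (between the pads) lies 19 mm behind it; z points along the fingers, x is the direction in which the jaws open and shut, and the axes are right-handed (so a half turn about z gives the same grasp; the last joint's range is limited). The gripper opens to 94 mm and grips with 3 to 60 N. Pads are 16 mm wide; open, the fingers measure 119 mm over their backs; the gripper's body (75 mm by 177 mm) begins 78 mm behind the grasp point.
Start: joints at [-1.363, 0.3, 1.521, -0, 1.321, -0.067], TCP at [0.149, -0.529, 0.205] pointing down, gripper open.
Joint ranges: [-3.03, 3.03], [-0.79, 2.21], [0.23, 2.52], [-1.04, 4.18], [0, 3.07], [-2.55, 2.55]. Speed limits (rad/s): [2.22, 2.22, 2.57, 3.14, 3.14, 3.14].

### API

Orientations are given as [roll, pitch, yaw] about the fixed x, y, z axes, in that order (R = Rz(yaw) Ry(pitch) Rx(roll)).
In Python, from station import ctrl gives the robot as it stands.
- The arm moves only by the shell command python3 -m inch 'ROWS' [FORCE]. ROWS is JSON, one flat list of numbers, 7 for each row, row after row: the shift along the tool's x, y, z in cm, then the turn, a rotation vector about the tool's x, y, z in rad, then the opening, from 0 (shut) to 1 (fully open). In form: [tx, ty, tz, wx, wy, wz, claw, tx, ty, tz, wx, wy, wz, claw, ...]. A call has 1 to 20 rows; each row shifts and turns the commanded pose from where the row before left it, along the tool's axes as they then stand; what a row does not reach is not made up. A row lasts 1/8 s, in which the tool goes at most 62.5 mm and 10.7 degrees, less where a joint would pass 70% of its speed; a pose out of reach is approached as far as the arm can. A call is refused whole if a number of a shift passes 6.25 or a number of a turn 0.188, either way. A call with a gripper value outside its range is refused whole. The fingers move at their own pace and stop on an object; FORCE is the grip in N (left out, the last holds). Time passes only in rows, so rows that do not move let the fingers close. It gives the time, the measured TCP pose, the force and the opening at its end, in the units of the state.
- ctrl.get_obs(): the state, without advancing time (a new reading comes with each control period).
- ctrl.camera(name): name is "side" or "top"; returns (picture, depth): 384x512x3 uint8, red, green, blue; 384x512 float32, m along the optical axis (not along the pixel's ray), 0 where there is no reading.
- ctrl.camera_params(name): a dict with "vertical_fov" (degrees; the focal length in pixels is half the picture's height over the tangent of half this angle, whatever the lens; pixels are square), "cx", "cy" (the principal point, pixels), "camera_from_world" (4x4, takes a point from world to camera coordinates). Camera axes: x right, y down, z forward; pixel columns grow to the right and rows downward; lengths in m; the calibration is good to about 2 mm. A picture is of the moment at which its call begins. camera_params takes no time and is no camera call.
- ctrl.hand_in(): hands the job in, once; it reports no verdict.
Trained networks look in the newest picture that a camera, given by its name, has taken for a name from the list of things; names that differ only in an ending like _2 or _b are one class to them, and where a whole thing is asked for, a point or a joint stands for the part that bears it (a point fixed in the world has none). Each returns a list of dicts, best first, with "score" (0 to 1); they miss things now and then, are a little off and sometimes report something else, mostly with a low value. They report only what shows in the picture. A call takes as long as a camera call. They do not tell look-alikes from the thing itself.
- ctrl.spot_in(camera, label): "bbox" ([centre column, centre row, width, height] in pixels, round what is visible of it).
- ctrl.place_of(camera, label): "centre" ([column, row] in pixels: a listed point, or the origin of a listed thing).
The state is a dict: "time_s": time; "qpos": joint angles; "joint_vel": joint speeds; "tau": joint torques, N m; "ee_pos": TCP position; "eef_rot": TCP orientation; "force": force on the tool from outside, world axes, zero at the start; "moment": the same for the moment, N m; "grip_width": finger opening in m.
Only numpy, scipy, OpenCV 4.12 (cv2) and the standard library are available. Lean on these libraries where they do the work, as an engineer would, in place of code of your own. Each camera call takes 0.05 s, during which the arm holds its last target. There are 200 camera calls.

### The job

Turn the tray carousel by its upright pin until the one free hook points straight out at the front, then take the impression tray out of its stand in a firm grip and hang it by its handle loop on that hook, leaving the other things where they are. Be gentle with the hook: lower the loop only until you feel the hook begin to carry the tray, still holding it firmly there for a moment before letting go, and never press it down hard or drop it.

Things in the scene. Friction and masses are not known exactly. Their poses are not given: they have to be found in the camera images.
- rack: Fixed steel carousel: round foot 150 mm across, post and turning head. Origin under the middle of the foot. Its own -x axis is the FRONT, where the free hook must point. The head has five level hook arms 72 degrees apart; four carry trays, fixed to it, that reach 110 mm from the axis; the fifth is free.
- turret (a joint): Angle in rad of the carousel's head about the vertical axis, counter-clockwise seen from above; 0 = the free hook points exactly at the front (the rack's -x). It starts between about 0.8 and 2.2 (turn it clockwise to bring the hook forward), turns with a steady drag of about 0.15 N m (5 N at the pin) and stays where it is left.
- axis (a point): Point on the carousel's turning axis, 200 mm above the bench (nominal height of the hook arms); axes as the rack's, it does not turn.
- pin (a point): Middle of the upright turning pin: black, round, 12 mm across, 40 mm tall, 33 mm from the turning axis on the side opposite the free hook, on a disc 84 mm across whose top is 20 mm below this point. Its top, 262 mm over the bench, is the highest point of the carousel. It turns with the head.
- hook (a point): Nominal place on the free hook arm for the loop, 85 mm from the turning axis; turns with the head; its -x axis points outward along the arm. The arm is a level steel bar 6 mm thick, which springs down about 1 mm under 2.5 N. The height given (200 mm) is only nominal: its clamp was set by hand and the bar's middle lies from 9 mm below to 9 mm above this point, which no reading shows: feel for it.
- loop (a point): Centre of the tray's handle loop, 118 mm above the bench at the start. The loop is a flat upright frame 5 mm thick (x), 26 mm wide (y), 54 mm tall (z), with an opening 16 mm wide and 44 mm tall going through along x; the underside of its top bar is 22 mm above this point. Grip it firmly (10 N or more) across the 26 mm width, so that the hook can pass between the fingers.
- stand: Fixed grey plastic box, open at the top, 36 mm (x) by 84 mm (y), 34 mm tall, walls 6 mm; origin under its middle. The tray stands in it on a floor 6 mm up, with 4 to 5 mm play all round, and is lifted straight out.
- jar: Amber jar, 56 mm across, 75 mm tall, loose; origin under its middle. Leave it alone.
- tub: White tub, 72 mm across, 85 mm tall, loose; origin under its middle. Leave it alone.
- cast: Loose plaster cast, 60 by 66 mm, 30 mm tall; origin under its middle. Leave it alone.
- hook_tip (a point): Nominal end of the free hook arm (same hidden height error of up to 9 mm), 105 mm from the turning axis: from 28 to 101 mm from the axis the bar is straight, then its end turns up, reaching 108 mm from the axis and 13 mm above the bar's middle. Turns with the head.
- tray: The loose steel impression tray (about 200 g), upright in its stand with the loop handle up; origin at the middle of its lower end, 112 mm below the loop's centre. 139 mm tall in all; below the loop a narrow stem leads to a horseshoe pan 64 mm wide (y), 62 mm tall, reaching 12.5 mm to +x and 1.5 mm to -x. It may hang either way round.
Not all that is in view belongs to the job. What is meant by the tray is not red, and is the smaller of those in its own colour.

How it is judged:
By the outcome, as a careful person would: the job done as asked, in the order asked, and still so for the second after the job is handed in, with the robot touching nothing.
It also fails if it takes over 67 s, if anything falls off the work surface, if the arm or the gripper's body presses on something with over 40 N, if the wrist force passes 120 N, or if a joint passes its speed limit or range.

## Working session

There is one attempt and no reset: what is moved stays moved. The work goes in short steps, Python scripts to look and compute and a shell command to move; the robot and the scene stay as the last step left them, time stands still between calls to the robot, and variables do not carry over. Pictures are saved under pics/ and viewed, about 8 in all and at most 12, crops included, and the job is handed in when it is done.

```bash
ls; mkdir -p pics; cat > h.py <<'E'
import numpy as np, cv2
from station import ctrl
def par(n):
    p=ctrl.camera_params(n); f=192/np.tan(np.radians(p["vertical_fov"])/2)
    return f,p["cx"],p["cy"],np.array(p["camera_from_world"])
def world(n,u,v,d):
    f,cx,cy,T=par(n); u,v,d=map(np.asarray,(u,v,d))
    c=np.stack([(u-cx)/f*d,(v-cy)/f*d,d,np.ones_like(d)],-1)
    return (c@np.linalg.inv(T).T)[...,:3]
def cloud(n,D):
    v,u=np.mgrid[:D.shape[0],:D.shape[1]]
    return world(n,u,v,D.astype(float))
def pix(n,P):
    f,cx,cy,T=par(n); c=T@np.append(P,1); return np.array([cx+f*c[0]/c[2],cy+f*c[1]/c[2],c[2]])
def at_z(n,u,v,z):
    f,cx,cy,T=par(n); Ti=np.linalg.inv(T); o=Ti[:3,3]; r=Ti[:3,:3]@np.array([(u-cx)/f,(v-cy)/f,1])
    return o+r*(z-o[2])/r[2]
E
python3 - <<'E'
from h import *
ims=[]
for n in("top","side"):
    im,D=ctrl.camera(n); np.savez(f"pics/{n}0.npz",im=im,D=D); cv2.imwrite(f"pics/{n}0.png",cv2.resize(im[:,:,::-1],(800,600)))
    print(n,par(n)[:3],np.linalg.inv(par(n)[3]).round(3).tolist(),(D==0).mean())
    for l in["rack","axis","pin","hook","hook_tip","loop","tray","stand","jar","tub","cast"]:
        try: print(l,[( [round(x) for x in r["centre"]],round(r["score"],2)) for r in ctrl.place_of(n,l)][:4])
        except Exception as e: print(l,e)
print(ctrl.get_obs())
E
```

```text
pics
top (np.float64(400.4953677369773), 252.7922541387964, 189.09538203423514) [[-0.016, -0.998, 0.068, 0.469], [-1.0, 0.016, -0.007, 0.032], [0.005, -0.068, -0.998, 1.245], [0.0, 0.0, 0.0, 1.0]] 0.004002888997395833
rack [([225, 166], 0.55)]
axis [([219, 159], 0.94)]
pin [([213, 142], 0.94)]
hook [([239, 181], 0.79)]
hook_tip [([239, 184], 0.93)]
loop [([395, 236], 0.64), ([368, 193], 0.48), ([350, 249], 0.42)]
tray [([377, 231], 0.64), ([339, 247], 0.5), ([358, 196], 0.46)]
stand [([358, 194], 0.57)]
jar [([307, 144], 0.73)]
tub [([141, 232], 0.69)]
cast [([364, 152], 0.84)]
side (np.float64(364.17752715388093), 249.57303413120232, 190.68958447713766) [[0.981, -0.087, 0.171, 0.389], [-0.191, -0.546, 0.816, -0.749], [0.022, -0.833, -0.552, 0.679], [0.0, 0.0, 0.0, 1.0]] 0.0038808186848958335
rack [([265, 216], 0.76)]
axis [([269, 156], 0.59)]
pin [([281, 142], 0.97)]
hook [([252, 169], 0.91)]
hook_tip [([247, 169], 0.9)]
loop [([186, 295], 0.88), ([264, 302], 0.62), ([215, 320], 0.57)]
tray [([264, 336], 0.78), ([211, 375], 0.76), ([187, 328], 0.63), ([268, 301], 0.29)]
stand [([270, 340], 0.83), ([266, 303], 0.43)]
jar [([316, 275], 0.59)]
tub [([198, 175], 0.97), ([267, 218], 0.73)]
cast [([333, 336], 0.55), ([200, 175], 0.45)]
{'time_s': 1.2, 'qpos': array([-1.36261011e+00,  2.99918138e-01,  1.52099390e+00,  8.15523334e-07,
        1.32071814e+00, -6.66022416e-02]), 'joint_vel': array([-0.00116851, -0.00010307,  0.00031227,  0.00080092,  0.00035279,
        0.00107653]), 'tau': array([ 1.94051623e-03, -5.31659675e+01, -3.52918911e+01,  7.09428708e-02,
        2.12985504e-02,  3.11193025e-05]), 'ee_pos': array([ 0.14923246, -0.52935436,  0.20543821]), 'eef_rot': array([-3.14158937e+00,  3.73962743e-05, -1.29600807e+00]), 'force': array([-0.3436757 , -0.62518734, -0.54314771]), 'moment': array([0.03517021, 0.03466374, 0.01065641]), 'grip_width': 0.093763684379958}
```

View pics/top0.png

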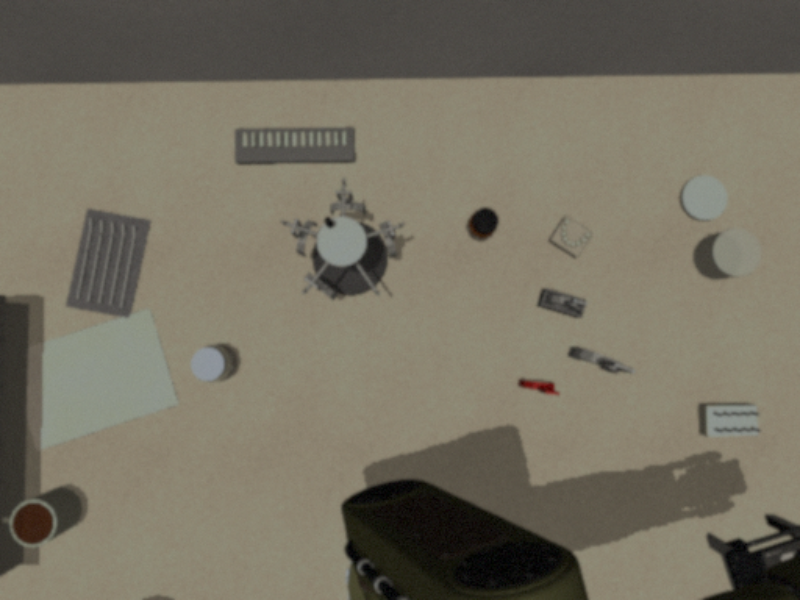

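View pics/side0.png

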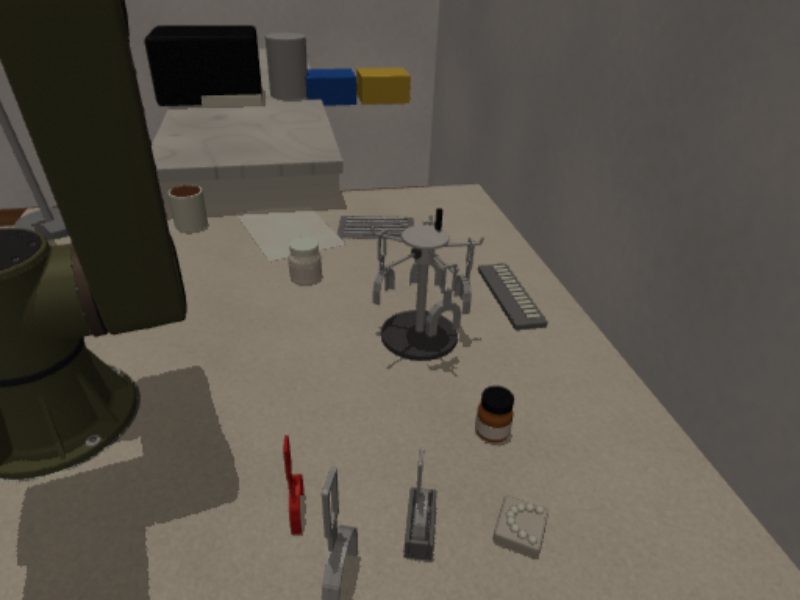

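The side view shows three loose trays: red at (295,490), a larger grey one at (338,540), and a grey one in the stand at (420,510). The last is likely the target. The top view shows the carousel at (342,240), with the free hook toward (385,292) and the pin at (331,222). Next I'll measure these and look at the foot for its front mark.

```bash
python3 - <<'E'
from h import *
top=np.load("pics/top0.npz"); side=np.load("pics/side0.npz")
for n,d in(("top",top),("side",side)):
    P=cloud(n,d["D"]); np.save(f"pics/{n}0P.npy",P)
# axis etc
z=dict(axis=.2,pin=.242,hook=.2,hook_tip=.2,loop=.118,stand=0.,rack=0.,jar=0,tub=0,cast=0)
for n in("top","side"):
    for l,h in z.items():
        r=ctrl.place_of(n,l)[:3]
        print(n,l,[at_z(n,*q["centre"],h).round(3)[:2].tolist()+[round(q["score"],2)] for q in r])
# candidate extents
for n,d in(("top",top),("side",side)):
    P=np.load(f"pics/{n}0P.npy")
    for name,(x0,x1,y0,y1) in dict(stand=(.3,.4,-.36,-.2),).items(): pass
a=cv2.resize(top["im"][110:195,180:265,::-1],(400,400),interpolation=cv2.INTER_CUBIC)
b=cv2.resize(side["im"][185:235,235:300,::-1],(390,300),interpolation=cv2.INTER_CUBIC)
c=cv2.resize(side["im"][270:384,170:290,::-1],(316,300),interpolation=cv2.INTER_CUBIC)
e=cv2.resize(top["im"][175:260,320:405,::-1],(300,300),interpolation=cv2.INTER_CUBIC)
M=np.zeros((600,800,3),np.uint8); M[:400,:400]=a; M[:300,410:]=b; M[300:,484:]=c; M[400:,:200]=cv2.resize(e,(200,200))
cv2.imwrite("pics/crop1.png",M)
E
```

```text
top axis [[0.622, 0.114, 0.94]]
top pin [[0.657, 0.125, 0.94]]
top hook [[0.561, 0.06, 0.79]]
top hook_tip [[0.553, 0.062, 0.93]]
top loop [[0.407, -0.371, 0.64], [0.529, -0.301, 0.48], [0.373, -0.244, 0.42]]
top stand [[0.533, -0.305, 0.57]]
top rack [[0.627, 0.109, 0.55]]
top jar [[0.694, -0.149, 0.73]]
top tub [[0.427, 0.37, 0.69]]
top cast [[0.666, -0.326, 0.84]]
side axis [[0.624, 0.119, 0.59]]
side pin [[0.657, 0.121, 0.97]]
side hook [[0.564, 0.059, 0.91]]
side hook_tip [[0.552, 0.059, 0.9]]
side loop [[0.371, -0.26, 0.88], [0.518, -0.303, 0.62], [0.42, -0.326, 0.57]]
side stand [[0.534, -0.307, 0.83], [0.549, -0.213, 0.43]]
side rack [[0.62, 0.109, 0.76]]
side jar [[0.692, -0.148, 0.59]]
side tub [[0.436, 0.381, 0.97], [0.622, 0.098, 0.73]]
side cast [[0.668, -0.322, 0.55], [0.445, 0.379, 0.45]]
```

View pics/crop1.png

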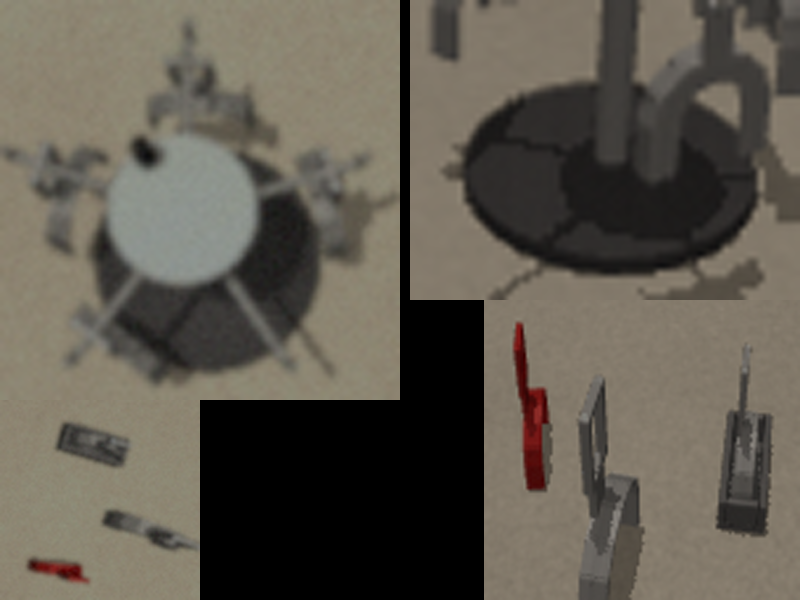

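```bash
python3 - <<'E'
from h import *
acc=0;accT=0
for i in range(6):
    im,D=ctrl.camera("side"); acc=acc+im.astype(float)/6
for i in range(6):
    im,D2=ctrl.camera("top"); accT=accT+im.astype(float)/6
np.savez("pics/avg.npz",s=acc,t=accT)
def g(x): return np.clip(255*(x/255)**.6,0,255).astype(np.uint8)
M=np.zeros((600,800,3),np.uint8)
M[:,:400]=cv2.resize(g(acc)[135:231,237:301,::-1],(400,600),interpolation=cv2.INTER_CUBIC)
M[:400,400:]=cv2.resize(g(accT)[112:192,183:263,::-1],(400,400),interpolation=cv2.INTER_CUBIC)
cv2.imwrite("pics/crop2.png",M)
P=cloud("side",D)
for v in range(158,168):
    print(v,[(u,acc[v,u].mean().round().astype(int),P[v,u].round(3).tolist()) for u in range(262,275,3)])
# disc top from top cloud
Pt=cloud("top",D2); m=(abs(Pt[...,2]-.222)<.006)&(abs(Pt[...,0]-.625)<.07)&(abs(Pt[...,1]-.115)<.07)
print("disc",m.sum(),Pt[m].mean(0),(Pt[m].max(0)+Pt[m].min(0))/2,np.ptp(Pt[m],0))
m=(Pt[...,2]>.24)&(Pt[...,2]<.27)&(abs(Pt[...,0]-.625)<.07)&(abs(Pt[...,1]-.115)<.07); print("pin",m.sum(),Pt[m].mean(0))
Ps=P; m=(Ps[...,2]>.228)&(Ps[...,2]<.27)&(abs(Ps[...,0]-.625)<.07)&(abs(Ps[...,1]-.115)<.07); print("pin side",m.sum(),Ps[m].mean(0))
E
```

```text
158 [(262, np.int64(113), [0.692, 0.473, -0.0]), (265, np.int64(59), [0.603, 0.079, 0.218]), (268, np.int64(79), [0.61, 0.076, 0.219]), (271, np.int64(85), [0.618, 0.073, 0.22]), (274, np.int64(84), [0.625, 0.069, 0.221])]
159 [(262, np.int64(119), [0.69, 0.462, 0.001]), (265, np.int64(34), [0.608, 0.098, 0.205]), (268, np.int64(50), [0.616, 0.096, 0.205]), (271, np.int64(68), [0.617, 0.072, 0.218]), (274, np.int64(68), [0.625, 0.068, 0.219])]
160 [(262, np.int64(119), [0.688, 0.455, 0.001]), (265, np.int64(26), [0.607, 0.093, 0.204]), (268, np.int64(31), [0.616, 0.096, 0.202]), (271, np.int64(69), [0.624, 0.094, 0.202]), (274, np.int64(65), [0.632, 0.092, 0.203])]
161 [(262, np.int64(119), [0.687, 0.449, -0.0]), (265, np.int64(24), [0.607, 0.094, 0.201]), (268, np.int64(24), [0.615, 0.091, 0.201]), (271, np.int64(69), [0.624, 0.096, 0.198]), (274, np.int64(56), [0.632, 0.092, 0.2])]
162 [(262, np.int64(100), [0.685, 0.44, 0.0]), (265, np.int64(44), [0.607, 0.092, 0.198]), (268, np.int64(22), [0.615, 0.093, 0.197]), (271, np.int64(69), [0.624, 0.092, 0.197]), (274, np.int64(65), [0.6
[... 641 characters left out ...]
 0.186]), (274, np.int64(66), [0.633, 0.095, 0.185])]
166 [(262, np.int64(121), [0.678, 0.41, 0.001]), (265, np.int64(76), [0.612, 0.11, 0.175]), (268, np.int64(66), [0.617, 0.097, 0.182]), (271, np.int64(69), [0.626, 0.1, 0.18]), (274, np.int64(66), [0.633, 0.094, 0.182])]
167 [(262, np.int64(121), [0.676, 0.401, 0.002]), (265, np.int64(86), [0.635, 0.2, 0.119]), (268, np.int64(67), [0.618, 0.099, 0.178]), (271, np.int64(69), [0.625, 0.095, 0.18]), (274, np.int64(65), [0.634, 0.094, 0.179])]
disc 798 [0.62834379 0.11295399 0.22139408] [0.62954907 0.11356284 0.22128126] [0.08165522 0.08261945 0.01040199]
pin 26 [0.65604257 0.13139772 0.25799542]
pin side 56 [0.65552964 0.12586501 0.24654772]
```

View pics/crop2.png

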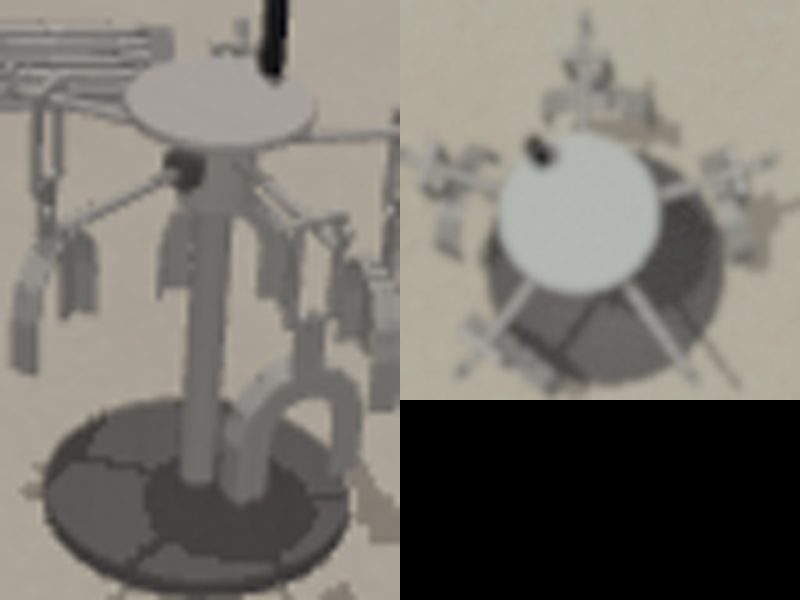

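```bash
python3 - <<'E'
from h import *
a=np.load("pics/avg.npz")
def g(x): return np.clip(255*(x/170)**.55,0,255).astype(np.uint8)
M=np.zeros((400,800,3),np.uint8)
for k,(n,im) in enumerate((("side",a["s"]),("top",a["t"]))):
    f,cx,cy,T=par(n)
    # image: up=+x, left=+y ; 400px = 260mm ; z=.006
    j,i=np.mgrid[:400,:400]; s=.26/400
    X=.626+(200-j)*s; Y=.112+(200-i)*s; Z=np.full_like(X,.006 )
    c=np.stack([X,Y,Z,np.ones_like(X)],-1)@T.T
    mp=np.stack([cx+f*c[...,0]/c[...,2],cy+f*c[...,1]/c[...,2]],-1).astype(np.float32)
    M[:,400*k:400*k+400]=cv2.remap(g(im)[:,:,::-1].copy(),mp[...,0],mp[...,1],cv2.INTER_CUBIC)
cv2.imwrite("pics/foot.png",M)
print([at_z("side",241.8,213.4,z).round(3) for z in (0,.006,.012)])
import station,inspect; print([x for x in dir(ctrl) if not x.startswith("__")])
E
```

```text
[array([0.552, 0.133, 0.   ]), array([0.551, 0.125, 0.006]), array([0.549, 0.117, 0.012])]
['MotionError', 'camera', 'camera_params', 'get_obs', 'hand_in', 'place_of', 'spot_in']
```

View pics/foot.png

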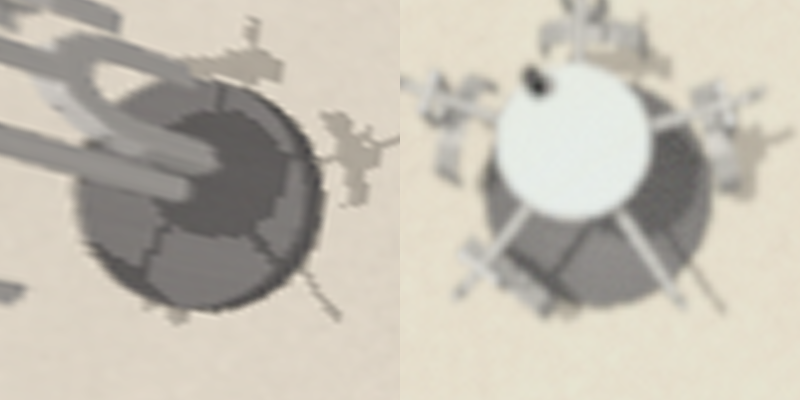

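```bash
python3 - <<'E'
from h import *
a=np.load("pics/avg.npz")
def st(x,lo,hi): return np.clip((x-lo)/(hi-lo)*255,0,255).astype(np.uint8)
s=a["s"][150:232,235:303,::-1]; t=a["t"][130:190,195:258,::-1]
print(np.percentile(a["s"][205:230,246:290],[1,10,50,90,99]),np.percentile(a["t"][150:185,203:240],[1,10,50,90,99]))
# saturation check: colour deviation
for n,x in(("s",s),("t",t)):
    c=x-x.mean(2,keepdims=True); print(n,np.abs(c).max(), [tuple(q) for q in np.argwhere(np.abs(c).max(2)>22)[:10]])
M=np.zeros((600,800,3),np.uint8)
M[:,:420]=cv2.resize(st(s,20,95),(420,600),interpolation=cv2.INTER_LANCZOS4)
M[:360,425:]=cv2.resize(st(t,40,130),(375,360),interpolation=cv2.INTER_LANCZOS4)
cv2.imwrite("pics/enh.png",M)
print(ctrl.get_obs()["time_s"])
E
```

```text
[ 22.83333333  26.          42.33333333  61.35       130.16833333] [ 28.83333333  34.16666667  80.83333333 147.16666667 148.83333333]
s 13.833333333333343 []
t 16.388888888888886 []
2.8
```

View pics/enh.png

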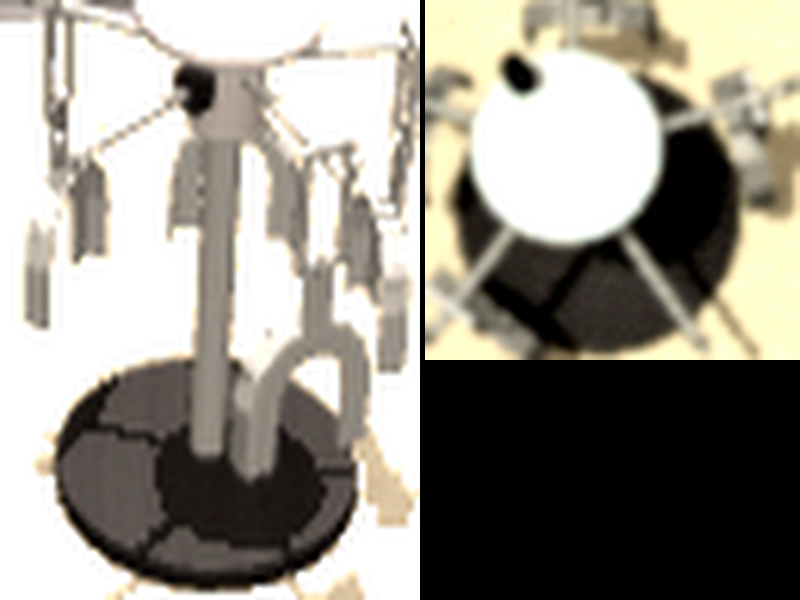

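```bash
python3 - <<'E'
from h import *
a=np.load("pics/avg.npz")["s"].mean(2); P=np.load("pics/side0P.npy")
T=par("side")[3]; o=np.linalg.inv(T)[:3,3]; ax=np.array([.6275,.113])
w=ax-o[:2]; w/=np.linalg.norm(w); l=np.array([w[1],-w[0]])  # forward, right
def prof(v0,v1,zlo,zhi):
    Q=P[v0:v1,255:295]; q=(Q[...,:2]-ax); f=q@w; r=q@l; m=(abs(f)<.045)&(abs(r)<.03)&(Q[...,2]>zlo)&(Q[...,2]<zhi)
    g=a[v0:v1,255:295]
    for b in np.arange(-.026,.027,.002):
        k=m&(abs(r-b)<.001)
        if k.sum()>3: print(round(b*1e3),k.sum(),(np.median(f[k])*1e3).round(1),np.round(g[k].mean(),1))
print("post");prof(172,212,.03,.17)
print("hub");prof(158,172,.178,.212)
E
```

```text
post
-6 24 -4.1 62.1
-4 26 -6.8 58.0
-2 27 -9.0 59.8
0 23 -9.3 61.6
2 25 -9.7 62.3
4 28 -9.3 61.9
6 25 -8.4 60.5
8 24 -7.7 58.0
10 26 -4.6 59.8
hub
-20 5 -18.2 59.7
-18 4 -21.6 40.4
-14 7 -23.3 35.3
-12 7 -24.4 32.3
-10 4 -25.6 29.2
-8 4 -24.6 35.9
-6 8 -21.4 37.5
-4 7 -18.1 47.3
0 6 -17.3 68.3
2 7 -17.4 69.1
4 5 -18.8 69.1
6 4 -18.7 68.5
8 7 -17.3 68.2
10 8 -16.0 64.5
12 4 -16.6 62.9
14 4 -14.9 63.9
16 7 -14.4 60.9
18 6 -17.5 63.8
```

Nothing marks the front on the foot: every dark line on it is the shadow of an arm, and the post is round. The front will have to come from the start range given for the turret and the usual facing. Next I'll get the arm angle and the tray and stand poses precisely.

```bash
python3 - <<'E'
from h import *
from scipy.optimize import least_squares
t=np.load("pics/top0P.npy"); s=np.load("pics/side0P.npy")
for n,P in(("top",t),("side",s)):
    P=P.reshape(-1,3)
    m=(abs(P[:,2]-.2215)<.006)&(np.hypot(P[:,0]-.6275,P[:,1]-.113)<.05); Q=P[m,:2].astype(np.float32)
    (c,r)=cv2.minEnclosingCircle(Q); print(n,"disc circ",np.round(c,4),round(r,4),"mean",Q.mean(0).round(4))
    ax=np.array([.628,.1135]) if n=="top" else np.array(c)
    q=P[:,:2]-ax; r=np.hypot(*q.T); m=(abs(P[:,2]-.2)<.02)&(r>.047)&(r<.115); th=np.degrees(np.arctan2(q[m,1],q[m,0]))%360
    h=np.histogram(th,bins=np.arange(0,361,6))[0]; print(dict((i*6,int(k)) for i,k in enumerate(h) if k))
    k=abs((th-212+180)%360-180)<20; A=q[m][k]; 
    if k.sum()>4: print("free arm n",k.sum(),"mean ang",np.degrees(np.arctan2(*A.sum(0)[::-1]))%360,"z",np.median(P[m][k,2]), "rmax",r[m][k].max())
    m=(P[:,2]>.23)&(P[:,2]<.268)&(r<.06); print("pin",P[m].mean(0).round(4),m.sum(),np.degrees(np.arctan2(*(P[m,:2].mean(0)-ax)[::-1])))
    # stand region
    m=(abs(P[:,0]-.533)<.07)&(abs(P[:,1]+.305)<.07)
    S=P[m]; w=S[(S[:,2]>.02)&(S[:,2]<.045)]; 
    if len(w)>10: print("stand",len(w),cv2.minAreaRect(w[:,:2].astype(np.float32)))
    L=S[(S[:,2]>.085)&(S[:,2]<.16)]; print("loop",len(L),L.mean(0).round(4),L[:,2].max().round(4),cv2.minAreaRect(L[:,:2].astype(np.float32)) if len(L)>4 else "")
    L=S[S[:,2]>.137]
    if len(L)>3: print("  topbar",len(L),L.mean(0).round(4))
    D=P[(abs(P[:,0]-.4)<.07)&(abs(P[:,1]+.33)<.09)]; print("decoy zmax",D[:,2].max())
E
```

```text
top disc circ [0.6293 0.1138] 0.042 mean [0.6285 0.1129]
{0: 15, 6: 1, 60: 13, 66: 55, 72: 11, 132: 6, 138: 56, 144: 9, 150: 1, 210: 45, 216: 6, 276: 8, 282: 41, 288: 21, 294: 1, 348: 10, 354: 50}
free arm n 51 mean ang 214.32923806102843 z 0.19684450808838805 rmax 0.1050687638532255
pin [0.6555 0.1313 0.2551] 30 32.97245733667274
stand 184 ((0.5325194597244263, -0.30061906576156616), (0.08448974788188934, 0.036934755742549896), 72.95744323730469)
loop 45 [ 0.5262 -0.2997  0.1233] 0.1478 ((0.5266082286834717, -0.2998763620853424), (0.027399186044931412, 0.004969816654920578), 72.91334533691406)
  topbar 20 [ 0.5266 -0.2996  0.1436]
decoy zmax 0.19811297481570844
side disc circ [0.6277 0.1094] 0.043 mean [0.6271 0.1048]
{0: 15, 6: 2, 60: 2, 66: 17, 72: 7, 132: 14, 138: 43, 144: 20, 150: 1, 210: 41, 216: 3, 276: 24, 282: 39, 288: 21, 294: 4, 348: 18, 354: 48}
free arm n 44 mean ang 214.2488003459529 z 0.1979927549381673 rmax 0.1048152705971696
pin [0.6554 0.1259 0.2473] 54 30.705859293279886
stand 390 ((0.5312438011169434, -0.3046649396419525), (0.08620467036962509, 0.03592470660805702), 72.28490447998047)
loop 79 [ 0.523  -0.3105  0.1284] 0.1477 ((0.5251070261001587, -0.3041670024394989), (0.025811834260821342, 0.0049328613094985485), 71.96851348876953)
  topbar 35 [ 0.5246 -0.3057  0.1449]
decoy zmax 0.1979667428314862
```

```bash
python3 - <<'E'
from h import *
t=np.load("pics/top0P.npy").reshape(-1,3); s=np.load("pics/side0P.npy").reshape(-1,3)
def show(n,c,r,z0,z1):
    for k,P in(("top",t),("side",s)):
        q=P[(np.hypot(P[:,0]-c[0],P[:,1]-c[1])<r)&(P[:,2]>z0)&(P[:,2]<z1)]
        if len(q)>6: print(n,k,len(q),[np.round(x,3) for x in cv2.minAreaRect(q[:,:2].astype(np.float32))])
show("cast",(.667,-.324),.06,.015,.045)
show("big decoy loop",(.40,-.31),.09,.1,.25)
show("big decoy pan",(.40,-.34),.09,.01,.09)
show("red loop",(.373,-.25),.05,.09,.2)
show("kbd",(.80,.19),.14,.008,.08)
show("rackgrid",(.60,.5),.16,.008,.08)
show("right box",(.35,-.55),.1,.01,.1)
E
```

```text
cast top 396 [array([ 0.664, -0.325]), array([0.065, 0.061]), np.float64(56.429)]
cast side 860 [array([ 0.662, -0.329]), array([0.068, 0.06 ]), np.float64(56.112)]
big decoy loop top 116 [array([ 0.395, -0.301]), array([0.027, 0.146]), np.float64(18.11)]
big decoy loop side 476 [array([ 0.393, -0.305]), array([0.028, 0.144]), np.float64(19.035)]
big decoy pan top 222 [array([ 0.412, -0.322]), array([0.066, 0.148]), np.float64(13.805)]
big decoy pan side 793 [array([ 0.409, -0.325]), array([0.067, 0.155]), np.float64(15.174)]
red loop top 28 [array([ 0.369, -0.246]), array([0.025, 0.005]), np.float64(84.235)]
red loop side 104 [array([ 0.367, -0.251]), array([0.026, 0.005]), np.float64(82.851)]
kbd top 1505 [array([0.788, 0.212]), array([0.214, 0.226]), np.float64(2.243)]
kbd side 888 [array([0.783, 0.203]), array([0.22 , 0.246]), np.float64(0.418)]
rackgrid top 227 [array([0.641, 0.539]), array([0.206, 0.273]), np.float64(54.533)]
rackgrid side 103 [array([0.626, 0.59 ]), array([0.095, 0.166]), np.float64(80.951)]
right box top 549 [array([ 0.3  , -0.605]), array([0.078, 0.06 ]), np.float64(89.946)]
```

The bearings agree. The hook arm is at 214° in both views, the axis is at about (0.628, 0.112), and the loop is at (0.526, -0.302) with its width along 73°, the stand having a yaw of about -17°. The stated minimum turret angle of 0.8 puts the rack yaw at -12° or below, and the other things share a yaw of about -18°. So I'll turn it about 0.9 rad, to a hook direction of about 162°. First I'll go above the pin.

```bash
cat > d.py <<'E'
import sys
from h import *
# usage: d.py x y z : shift in tool axes (cm) from measured pose ; optional yaw(deg) -> wz total
o=ctrl.get_obs(); from scipy.spatial.transform import Rotation as R
r=R.from_euler("xyz",o["eef_rot"]); g=np.array([float(x) for x in sys.argv[1:4]])
print("t",o["time_s"],"tcp",o["ee_pos"].round(4),"yaw",np.degrees(o["eef_rot"][2]).round(2),"F",o["force"].round(2),"w",o["grip_width"].round(4))
if len(sys.argv)>4:
    w=-(np.radians(float(sys.argv[4]))-o["eef_rot"][2]); w=(w+np.pi/2)%np.pi-np.pi/2; print("wz",w.round(4),"q6",o["qpos"][5].round(2)); r=r*R.from_rotvec([0,0,w])
print("shift after turn cm",(r.inv().apply(g-o["ee_pos"])*100).round(2))
E
python3 -m inch '[0,0,-4.75,0,0,0,1, 0,0,-4.75,0,0,0,1, -3.1,-4.17,0,0,0,0,1, -3.1,-4.17,0,0,0,0,1, -3.1,-4.17,0,0,0,0,1, -3.1,-4.17,0,0,0,0,1, -3.1,-4.17,0,0,0,0,1, -3.1,-4.17,0,0,0,0,1, -3.1,-4.17,0,0,0,0,1, -3.1,-4.17,0,0,0,0,1, -3.1,-4.17,0,0,0,0,1, -3.1,-4.17,0,0,0,0,1, -3.1,-4.17,0,0,0,0,1, -3.1,-4.17,0,0,0,0,1, -3.1,-4.17,0,0,0,0,1, -3.1,-4.17,0,0,0,0,1, -3.1,-4.17,0,0,0,0,1, -3.1,-4.17,0,0,0,0,1]'; python3 -m inch '[0,0,0,0,0,0,1, 0,0,0,0,0,0,1]'; python3 d.py .656 .129 .30
```

```text
time_s: 5.05
ee_pos: [0.6576, 0.1306, 0.3004]
eef_rot: [-3.141, -0.0, -1.296]
force: [0.7, -0.6, 0.8]
grip_width: 0.0936
time_s: 5.3
ee_pos: [0.6566, 0.1288, 0.3002]
eef_rot: [3.141, -0.0, -1.296]
force: [-0.3, -1.2, 0.9]
grip_width: 0.0939Traceback (most recent call last):
  File "d.py", line 6, in <module>
    print("t",o["time_s"],"tcp",o["ee_pos"].round(4),"yaw",np.degrees(o["eef_rot"][2]).round(2),"F",o["force"].round(2),"w",o["grip_width"].round(4))
                                                                                                                            ^^^^^^^^^^^^^^^^^^^^^
AttributeError: 'float' object has no attribute 'round'
```

```bash
sed -i 's/o\["grip_width"\].round(4)/round(o["grip_width"],4)/' d.py
python3 -m inch '[0,0,2.2,0,0,0,1, 0,0,2.2,0,0,0,1, 0,0,2.2,0,0,0,1, 0,0,0,0,0,0,1]' ; python3 -m inch '[0,0,0,0,0,0,0, 0,0,0,0,0,0,0, 0,0,0,0,0,0,0, 0,0,0,0,0,0,0, 0,0,0,0,0,0,0, 0,0,0,0,0,0,0, 0,0,0,0,0,0,0, 0,0,0,0,0,0,0]' 12; python3 d.py .656 .129 .234
```

```text
time_s: 5.8
ee_pos: [0.656, 0.1279, 0.2338]
eef_rot: [3.14, 0.0, -1.297]
force: [-0.8, 0.1, 0.6]
grip_width: 0.0939
time_s: 6.8
ee_pos: [0.6568, 0.1291, 0.2344]
eef_rot: [3.141, -0.0, -1.296]
force: [-0.2, 1.0, 0.2]
grip_width: 0.0175
t 6.8 tcp [0.6568 0.1291 0.2344] yaw -74.26 F [-0.21  1.    0.17] w 0.0175
shift after turn cm [-0.01  0.08  0.04]
```

```bash
python3 -m inch '[0,0,0,0,0,0,0, 0,0,0,0,0,0,0]' 12; python3 -m inch '[0.46,-0.09,0,0,0,0,0, 0.47,-0.02,0,0,0,0,0, 0.47,0.04,0,0,0,0,0, 0.46,0.11,0,0,0,0,0, 0.44,0.17,0,0,0,0,0, 0.41,0.23,0,0,0,0,0, 0,0,0,0,0,0,0, 0,0,0,0,0,0,0]'; python3 - <<'E'
from h import *
for n in("top","side"):
    im,D=ctrl.camera(n); P=cloud(n,D).reshape(-1,3)
    ax=np.array([.628,.1135]) if n=="top" else np.array([.6277,.1094])
    q=P[:,:2]-ax; r=np.hypot(*q.T); m=(abs(P[:,2]-.2)<.02)&(r>.047)&(r<.115); th=np.degrees(np.arctan2(q[m,1],q[m,0]))%360
    h=np.histogram(th,bins=np.arange(0,361,6))[0]; print(dict((i*6,int(k)) for i,k in enumerate(h) if k>2))
    k=abs((th-162+180)%360-180)<20; A=q[m][k]
    if k.sum()>4: print("free arm n",k.sum(),"ang",np.degrees(np.arctan2(*A.sum(0)[::-1]))%360,"z",np.median(P[m][k,2]))
E
```

```text
time_s: 7.05
ee_pos: [0.6568, 0.1295, 0.2344]
eef_rot: [-3.141, 0.001, -1.296]
force: [1.0, 4.1, -1.2]
grip_width: 0.0119
time_s: 8.05
ee_pos: [0.6598, 0.102, 0.2343]
eef_rot: [3.141, 0.0, -1.296]
force: [-0.9, 3.4, -1.0]
grip_width: 0.0117
{84: 3, 90: 10, 234: 13, 300: 8, 306: 4}
{6: 4, 12: 22, 18: 39, 24: 13, 78: 3, 84: 10, 90: 15, 96: 8, 156: 8, 162: 41, 222: 7, 228: 16, 234: 37, 240: 21, 294: 4, 300: 25, 306: 49, 312: 16}
free arm n 49 ang 163.18556974252732 z 0.19764203292453686
```

```bash
python3 -m inch '[0,0,0,0,0,0,1, 0,0,0,0,0,0,1, 0,0,0,0,0,0,1, 0,0,-2.2,0,0,0,1, 0,0,-2.2,0,0,0,1, 0,0,-2.2,0,0,0,1, 0,0,0,0,0,0.144,1, 0,0,0,0,0,0.144,1, 0,0,0,0,0,0.144,1, 0,0,0,0,0,0.144,1, 4.69,0.09,0,0,0,0,1, 4.69,0.09,0,0,0,0,1, 4.69,0.09,0,0,0,0,1, 4.69,0.09,0,0,0,0,1, 4.69,0.09,0,0,0,0,1, 4.69,0.09,0,0,0,0,1, 4.69,0.09,0,0,0,0,1, 4.69,0.09,0,0,0,0,1, 4.69,0.09,0,0,0,0,1, 0,0,0,0,0,0,1]'; python3 -m inch '[0,0,0,0,0,0,1]'; python3 d.py .526 -.302 .20 -107.4
```

```text
time_s: 10.65
ee_pos: [0.5258, -0.3014, 0.3002]
eef_rot: [3.141, -0.0, -1.876]
force: [-0.2, 0.9, -0.2]
grip_width: 0.094
time_s: 10.78
ee_pos: [0.5271, -0.2985, 0.3005]
eef_rot: [-3.141, 0.0, -1.872]
force: [0.6, 0.3, -0.3]
grip_width: 0.094
t 10.775 tcp [ 0.5271 -0.2985  0.3005] yaw -107.26 F [ 0.57  0.29 -0.29] w 0.094
wz 0.0024 q6 1.3
shift after turn cm [ 0.37  0.   10.05]
```

```bash
python3 - <<'E'
from h import *
im,D=ctrl.camera("side"); im2,D2=ctrl.camera("top")
np.savez("pics/s1.npz",im=im,D=D)
for n,d in(("side",D),("top",D2)):
    P=cloud(n,d).reshape(-1,3); print(n)
    ax=np.array([.6277,.1094]) if n=="side" else np.array([.628,.1135])
    q=P[:,:2]-ax; r=np.hypot(*q.T)
    m=(P[:,2]>.23)&(P[:,2]<.268)&(r<.06); print("pin",np.degrees(np.arctan2(*(P[m,:2].mean(0)-ax)[::-1])),m.sum())
    m=(abs(P[:,2]-.2)<.02)&(r>.047)&(r<.112); th=np.degrees(np.arctan2(q[m,1],q[m,0]))%360; k=abs(th-162)<15; A=q[m][k]
    print("free arm n",k.sum(),"ang",np.degrees(np.arctan2(*A.sum(0)[::-1]))%360,"z by r",[(x,np.percentile(P[m][k][abs(r[m][k]-x)<.008,2],[25,50,75]).round(4)) for x in(.055,.07,.085)])
a=cv2.resize(im[130:240,220:310,::-1],(490,600),interpolation=cv2.INTER_CUBIC)
b=cv2.resize(im[260:384,220:310,::-1],(300,414),interpolation=cv2.INTER_CUBIC)
M=np.zeros((600,800,3),np.uint8); M[:,:490]=a; M[:414,500:]=b; cv2.imwrite("pics/v7.png",M)
E
```

```text
side
pin nan 0
free arm n 49 ang 163.3369392561131 z by r [(0.055, array([0.1965, 0.1972, 0.1984])), (0.07, array([0.1951, 0.1974, 0.1983])), (0.085, array([0.1967, 0.1975, 0.1983]))]
top
pin -17.508436914869925 28
free arm n 50 ang 163.27923078683824 z by r [(0.055, array([0.1959, 0.1966, 0.1976])), (0.07, array([0.1937, 0.1961, 0.1977])), (0.085, array([0.195 , 0.1954, 0.1969]))]<stdin>:8: RuntimeWarning: Mean of empty slice.
  ret = um.true_divide(
```

View pics/v7.png

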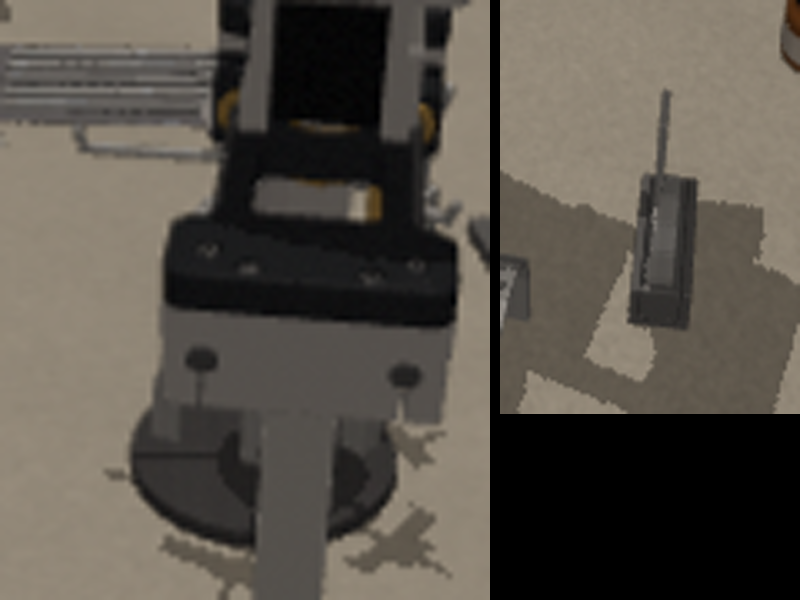

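The free arm now points at 163.3° in both views, and the pin at -17.5° agrees. The side crop shows the gripper hovering over the carousel's line of sight, and the tray upright in its stand at (660,230). Now I'll descend on the loop.

```bash
python3 d.py .526 -.302 .20 -107.4; python3 -m inch '[0,0,3.3,0,0,0,1, 0,0,3.3,0,0,0,1, 0,0,3.3,0,0,0,1, 0,0,0,0,0,0,1]'; python3 d.py .526 -.302 .101 -107.4
```

```text
t 10.875 tcp [ 0.5274 -0.2979  0.3006] yaw -107.19 F [-0.13  0.07  0.11] w 0.094
wz 0.0037 q6 1.3
shift after turn cm [ 0.44  0.02 10.06]
time_s: 11.38
ee_pos: [0.5267, -0.2975, 0.1996]
eef_rot: [3.138, 0.001, -1.871]
force: [1.0, 0.4, 1.3]
grip_width: 0.094
t 11.375 tcp [ 0.5267 -0.2975  0.1996] yaw -107.18 F [0.98 0.39 1.31] w 0.094
wz 0.0038 q6 1.3
shift after turn cm [ 0.46 -0.11  9.86]
```

```bash
python3 -m inch '[0.45,-0.05,0,0,0,0,1, 0,0,2.5,0,0,0,1, 0,0,2.5,0,0,0,1, 0,0,2.5,0,0,0,1, 0,0,2.4,0,0,0,1, 0,0,0,0,0,0,1]'; python3 -m inch '[0,0,0,0,0,0,0.1, 0,0,0,0,0,0,0.1, 0,0,0,0,0,0,0.1, 0,0,0,0,0,0,0.1, 0,0,0,0,0,0,0.1, 0,0,0,0,0,0,0.1, 0,0,0,0,0,0,0.1, 0,0,0,0,0,0,0.1, 0,0,0,0,0,0,0.1, 0,0,0,0,0,0,0.1]' 25; python3 d.py .526 -.302 .101 -107.4
```

```text
time_s: 12.12
ee_pos: [0.5261, -0.3034, 0.1025]
eef_rot: [3.141, 0.0, -1.872]
force: [-0.5, -0.7, 0.4]
grip_width: 0.0942
time_s: 13.38
ee_pos: [0.5261, -0.3033, 0.1024]
eef_rot: [3.141, 0.0, -1.872]
force: [0.4, 0.2, -0.9]
grip_width: 0.0258
t 13.375 tcp [ 0.5261 -0.3033  0.1024] yaw -107.26 F [ 0.39  0.25 -0.87] w 0.0258
wz 0.0024 q6 1.29
shift after turn cm [-0.12  0.05  0.14]
```

```bash
python3 -m inch '[0,0,-0.7,0,0,0,0.1, 0,0,-1.5,0,0,0,0.1, 0,0,-2.2,0,0,0,0.1, 0,0,-2.2,0,0,0,0.1, 0,0,-2.1,0,0,0,0.1, -3.55,1.67,0,0,0,0,0.1, -3.55,1.67,0,0,0,0,0.1, -3.55,1.67,0,0,0,0,0.1, -3.55,1.67,0,0,0,0,0.1, -3.55,1.67,0,0,0,0,0.1, -3.55,1.67,0,0,0,0,0.1, -3.55,1.67,0,0,0,0,0.1, -3.55,1.67,0,0,0,0,0.1, -3.55,1.67,0,0,0,0,0.1, -3.55,1.67,0,0,0,0,0.1, -3.55,1.67,0,0,0,0,0.1, -3.55,1.67,0,0,0,0,0.1, 0,0,0,0,0,0,0.1, 0,0,0,0,0,0,0.1, 0,0,0,0,0,0,0.1]' 30; python3 - <<'E'
from h import *
M=np.zeros((600,800,3),np.uint8)
for k,n in enumerate(("side","top")):
    im,D=ctrl.camera(n); P=cloud(n,D); np.savez(f"pics/{n}2.npz",im=im,D=D)
    ax=np.array([.6277,.1094]) if n=="side" else np.array([.628,.1135])
    p=P.reshape(-1,3); q=p[:,:2]-ax; r=np.hypot(*q.T); m=(abs(p[:,2]-.2)<.02)&(r>.047)&(r<.112); th=np.degrees(np.arctan2(q[m,1],q[m,0]))%360; kk=abs(th-162)<15
    if kk.sum(): print(n,"arm",kk.sum(),np.degrees(np.arctan2(*q[m][kk].sum(0)[::-1]))%360,np.median(p[m][kk,2]))
    c=pix(n,[.50,.150,.19])[:2].astype(int); x0=min(max(c[0]-50,0),412); y0=min(max(c[1]-75,0),234)
    M[:,400*k:400*k+400]=cv2.resize(im[y0:y0+150,x0:x0+100,::-1],(400,600),interpolation=cv2.INTER_CUBIC); print(n,x0,y0)
cv2.imwrite("pics/v8.png",M)
E
python3 d.py .461 .163 .189 -107.4
```

```text
time_s: 15.88
ee_pos: [0.4614, 0.1621, 0.1898]
eef_rot: [-3.141, 0.0, -1.873]
force: [0.9, 0.4, -1.9]
grip_width: 0.0259
side arm 50 163.13324761988596 0.1975164192191054
side 173 82
top arm 50 163.31817052377957 0.1969390981910426
top 155 130
t 15.975 tcp [0.4613 0.1622 0.1896] yaw -107.32 F [ 0.19 -0.3  -1.7 ] w 0.0256
wz 0.0013 q6 2.14
shift after turn cm [-0.07  0.05  0.06]
```

View pics/v8.png

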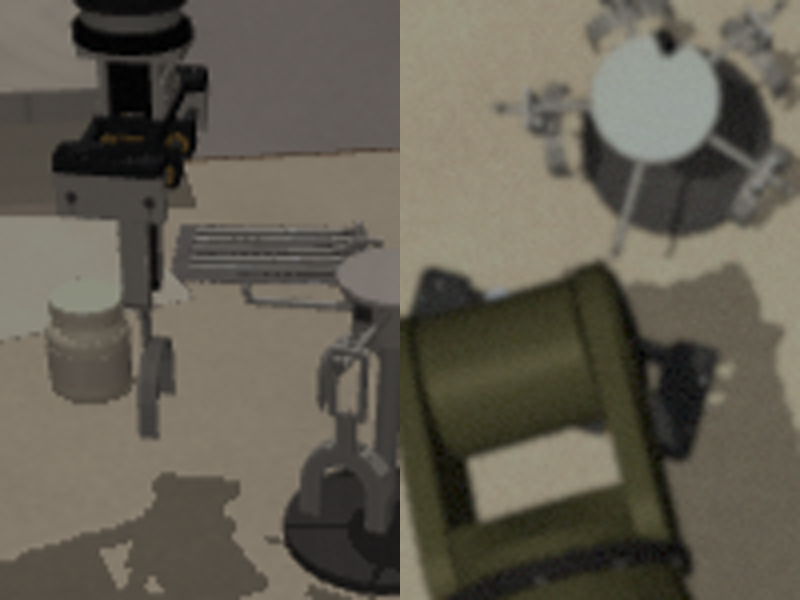

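The tray is firmly held and out of the stand (side crop at (155,390)). The free arm is the bare one at (630,205) in the top crop, still at 163.2°. I'm lined up on it, so I'll go inward over the tip.

```bash
python3 -m inch '[0,-1.5,0.1,0,0,0,0.1, 0,-2,0.1,0,0,0,0.1, -0.03,-1.2,0.1,0,0,0,0.1, 0,-0.8,0,0,0,0,0.1, 0,0,0,0,0,0,0.1]'; python3 -m inch '[-0.03,-0.6,0,0,0,0,0.1, 0,-0.6,0,0,0,0,0.1]'; python3 -m inch '[0,-0.6,0,0,0,0,0.1, 0,-0.6,0,0,0,0,0.1]';python3 -m inch '[-0.02,-0.6,0,0,0,0,0.1, 0,-0.4,0,0,0,0,0.1, 0,0,0,0,0,0,0.1, 0,0,0,0,0,0,0.1]'; python3 d.py .5466 .1363 .187 -106.8
```

```text
time_s: 16.6
ee_pos: [0.514, 0.1467, 0.1863]
eef_rot: [3.141, -0.0, -1.872]
force: [-0.5, 0.2, -1.9]
grip_width: 0.0254
time_s: 16.85
ee_pos: [0.5255, 0.1437, 0.1867]
eef_rot: [-3.141, 0.0, -1.872]
force: [0.5, 0.2, -2.6]
grip_width: 0.0256
time_s: 17.1
ee_pos: [0.5371, 0.14, 0.1865]
eef_rot: [-3.142, 0.0, -1.872]
force: [-0.1, -0.2, -1.8]
grip_width: 0.0257
time_s: 17.6
ee_pos: [0.5463, 0.1373, 0.1864]
eef_rot: [3.141, -0.0, -1.872]
force: [-1.6, 0.6, -1.8]
grip_width: 0.0259
t 17.6 tcp [0.5463 0.1373 0.1864] yaw -107.26 F [-1.65  0.56 -1.84] w 0.0259
wz -0.008 q6 2.05
shift after turn cm [ 0.09 -0.06 -0.06]
```

```bash
python3 - <<'E'
from h import *
M=np.zeros((600,800,3),np.uint8)
im,D=ctrl.camera("side"); p=cloud("side",D).reshape(-1,3); np.savez("pics/side3.npz",im=im,D=D)
c=pix("side",[.56,.135,.19])[:2].astype(int); x0,y0=c[0]-50,c[1]-45
M=cv2.resize(im[y0:y0+75,x0:x0+100,::-1],(800,600),interpolation=cv2.INTER_CUBIC); print(x0,y0); cv2.imwrite("pics/v9.png",M)
ax=np.array([.6277,.1094]); q=p[:,:2]-ax; r=np.hypot(*q.T); m=(abs(p[:,2]-.2)<.012)&(r>.045)&(r<.07); th=np.degrees(np.arctan2(q[m,1],q[m,0]))%360; k=abs(th-163)<15; print(k.sum(),q[m][k].mean(0) if k.any() else "", np.degrees(np.arctan2(*q[m][k].sum(0)[::-1]))%360, np.median(p[m][k,2]))
E
```

```text
195 113
17 [-0.05553914  0.01699517] 162.98571074707294 0.19734457448673381
```

View pics/v9.png

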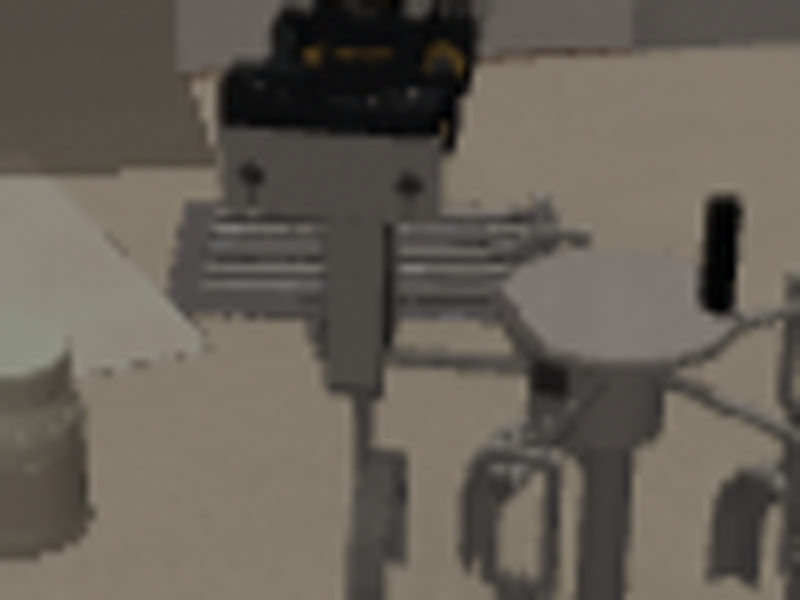

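The bar enters between the fingers at (400,355) and its tip just shows at (315,340). It is still at 163°. Now I'll lower in steps and watch the force.

```bash
python3 -m inch '[0,0,0.4,0,0,0,0.1, 0,0,0.5,0,0,0,0.1, 0,0,0.5,0,0,0,0.1, 0,0,0,0,0,0,0.1]'|grep -E 'ee_|force'; for i in 1 2; do python3 -m inch '[0,0,0.2,0,0,0,0.1, 0,0,0.1,0,0,0,0.1]'|grep -E 'ee_|force'; done; python3 -m inch '[0,0,0,0,0,0,0.1, 0,0,0,0,0,0,0.1]'|grep -E 'ee_|force'
```

```text
ee_pos: [0.5461, 0.1373, 0.1719]
force: [-0.7, 0.1, -1.5]
ee_pos: [0.5464, 0.1373, 0.1694]
force: [0.4, -0.7, -1.5]
ee_pos: [0.5463, 0.1373, 0.1663]
force: [0.1, -0.5, -2.0]
ee_pos: [0.5464, 0.1373, 0.1665]
force: [0.5, -0.9, -1.5]
```

```bash
python3 -m inch '[0,0,0.15,0,0,0,0.1, 0,0,0,0,0,0,0.1]'|grep -E 'ee_|force'; python3 -m inch '[0,0,0.1,0,0,0,0.1, 0,0,0,0,0,0,0.1]'|grep -E 'ee_|force'; python3 -m inch '[0,0,0.1,0,0,0,0.1, 0,0,0,0,0,0,0.1]'|grep -E 'ee_|force'
```

```text
ee_pos: [0.5463, 0.1373, 0.1648]
force: [0.3, -0.4, -0.9]
ee_pos: [0.5463, 0.1373, 0.1638]
force: [0.3, 0.9, -1.5]
ee_pos: [0.5463, 0.1373, 0.1629]
force: [-0.9, -0.7, -1.0]
```

```bash
python3 -m inch '[0,0,0,0,0,0,0.1]'|grep -E 'force'; python3 -m inch '[0,0,0.1,0,0,0,0.1]'|grep -E 'ee_|force'; python3 -m inch '[0,0,0,0,0,0,0.1]'|grep -E 'force';python3 -m inch '[0,0,0,0,0,0,0.1]'|grep -E 'ee_|force'
```

```text
force: [-0.4, -0.8, -2.0]
ee_pos: [0.5464, 0.1373, 0.162]
force: [-0.6, 0.4, -1.0]
force: [-0.1, 0.3, -1.0]
ee_pos: [0.5464, 0.1373, 0.162]
force: [-0.2, -0.2, -0.6]
```

```bash
python3 -m inch '[0,0,0.1,0,0,0,0.1]'|grep -E 'ee_|force'; python3 -m inch '[0,0,0,0,0,0,0.1]'|grep -E 'force';python3 -m inch '[0,0,0,0,0,0,0.1]'|grep -E 'ee_|force'
```

```text
ee_pos: [0.5464, 0.1373, 0.161]
force: [0.5, 0.2, -1.5]
force: [0.4, -0.5, -1.8]
ee_pos: [0.5463, 0.1373, 0.161]
force: [0.6, 0.2, -1.0]
```

```bash
python3 -m inch '[0,0,0.1,0,0,0,0.1]'|grep -E 'ee_|force'; python3 -m inch '[0,0,0,0,0,0,0.1]'|grep -E 'force';python3 -m inch '[0,0,0,0,0,0,0.1]'|grep -E 'ee_|force'; python3 -m inch '[0,0,0.1,0,0,0,0.1]'|grep -E 'ee_|force'; python3 -m inch '[0,0,0,0,0,0,0.1]'|grep -E 'force';python3 -m inch '[0,0,0,0,0,0,0.1]'|grep -E 'ee_|force'
```

```text
ee_pos: [0.5464, 0.1373, 0.16]
force: [-0.1, 0.0, -1.6]
force: [-0.6, 0.9, -1.4]
ee_pos: [0.5463, 0.1373, 0.1599]
force: [1.1, -0.1, -1.7]
ee_pos: [0.5464, 0.1373, 0.159]
force: [-0.1, -0.2, -0.5]
force: [0.0, 0.2, -0.6]
ee_pos: [0.5464, 0.1373, 0.159]
force: [0.4, 0.1, -0.6]
```

```bash
python3 -m inch '[0,0,0.04,0,0,0,0.1]'|grep -E 'ee_|force'; python3 -m inch '[0,0,0,0,0,0,0.1]'|grep -E 'force';python3 -m inch '[0,0,0,0,0,0,0.1]'|grep -E 'ee_|force'; python3 -m inch '[0,0,0,0,0,0,0.1]'|grep -E 'ee_|force'
```

```text
ee_pos: [0.5464, 0.1373, 0.1586]
force: [-0.2, -0.1, 0.1]
force: [-0.1, 0.8, 0.4]
ee_pos: [0.5464, 0.1373, 0.1586]
force: [0.6, -0.1, -0.1]
ee_pos: [0.5464, 0.1373, 0.1586]
force: [-0.3, 0.0, -0.1]
```

The wrist force rose from about -1.6 N to about 0, so the hook is carrying the tray. I'll hold a moment, then release and check.

```bash
python3 -m inch '[0,0,0,0,0,0,0.1, 0,0,0,0,0,0,0.1, 0,0,0,0,0,0,0.1, 0,0,0,0,0,0,0.1]'|grep -E 'force|width'; python3 -m inch '[0,0,0,0,0,0,0.33, 0,0,0,0,0,0,0.4, 0,0,0,0,0,0,0.5, 0,0,0,0,0,0,0.5, 0,0,0,0,0,0,0.5, 0,0,0,0,0,0,0.5]'; python3 - <<'E'
from h import *
im,D=ctrl.camera("side"); x0,y0=195,113
cv2.imwrite("pics/v10.png",cv2.resize(im[y0:y0+90,x0:x0+100,::-1],(660,594),interpolation=cv2.INTER_CUBIC))
E
```

```text
force: [0.0, 0.7, -0.5]
grip_width: 0.0256
time_s: 23.02
ee_pos: [0.5463, 0.1373, 0.1585]
eef_rot: [3.142, -0.0, -1.872]
force: [0.7, 0.0, 0.4]
grip_width: 0.0471
```

View pics/v10.png

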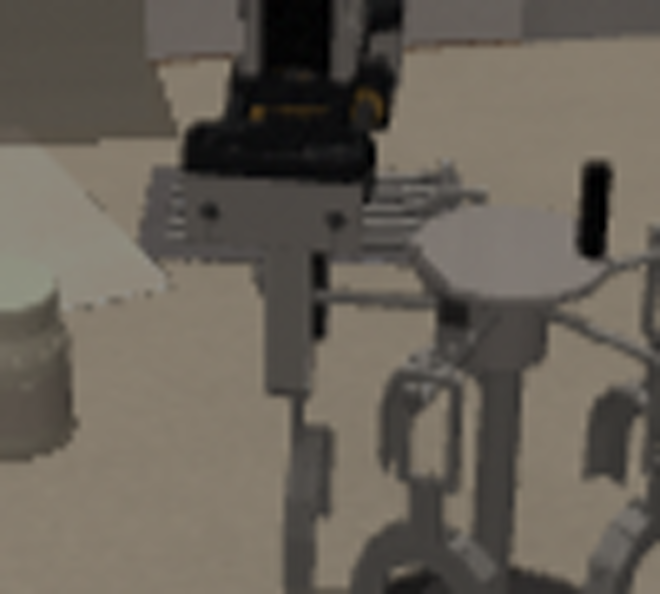

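The jaws are open and the tray hangs in place at (300,450). Now I'll lift straight up and clear away.

```bash
python3 -m inch '[0,0,-0.5,0,0,0,0.5, 0,0,-1,0,0,0,0.5, 0,0,-1.5,0,0,0,0.5, 0,0,-2,0,0,0,0.5, 0,0,-3,0,0,0,0.5, 0,0,-3,0,0,0,0.5, 0,0,-3,0,0,0,0.5, 0,4,0,0,0,0,0.5, 0,4,0,0,0,0,0.5, 0,4,0,0,0,0,0.5, 0,4,0,0,0,0,0.5, 0,0,0,0,0,0,0.5, 0,0,0,0,0,0,0.5]'; python3 - <<'E'
from h import *
M=np.zeros((600,800,3),np.uint8)
for k,n in enumerate(("side","top")):
    im,D=ctrl.camera(n); P=cloud(n,D).reshape(-1,3)
    ax=np.array([.6277,.1094]) if n=="side" else np.array([.628,.1135])
    q=P[:,:2]-ax; r=np.hypot(*q.T); m=(abs(P[:,2]-.2)<.015)&(r>.045)&(r<.112); th=np.degrees(np.arctan2(q[m,1],q[m,0]))%360; kk=abs(th-162)<18
    if kk.any(): print(n,"arm",kk.sum(),np.degrees(np.arctan2(*q[m][kk].sum(0)[::-1]))%360)
    u=np.array([np.cos(np.radians(163)),np.sin(np.radians(163))]); f=q@u; l=q@np.array([-u[1],u[0]])
    for nm,z0,z1 in(("loop",.16,.215),("stem/pan",.06,.15)):
        m=(f>.062)&(f<.12)&(abs(l)<.045)&(P[:,2]>z0)&(P[:,2]<z1)
        if m.sum()>3: print(n,nm,m.sum(),"radial,lat med",np.median(f[m]).round(4),np.median(l[m]).round(4),"lat rng",np.percentile(l[m],[3,97]).round(3),"z",P[m,2].min().round(3),P[m,2].max().round(3))
    m=(f>.118)&(f<.3)&(abs(l)<.1)
    c=pix(n,[.60,.13,.15])[:2].astype(int); x0=min(max(c[0]-50,0),412); y0=min(max(c[1]-75,0),234)
    M[:,400*k:400*k+400]=cv2.resize(im[y0:y0+150,x0:x0+100,::-1],(400,600),interpolation=cv2.INTER_CUBIC)
    for lb in("jar","tub","cast","stand"):
        s=ctrl.place_of(n,lb); print(n,lb,[at_z(n,*z["centre"],0).round(3)[:2].tolist() for z in s[:1]])
cv2.imwrite("pics/v11.png",M); print(ctrl.get_obs()["time_s"])
E
```

```text
time_s: 24.7
ee_pos: [0.394, 0.1847, 0.2993]
eef_rot: [-3.141, 0.001, -1.872]
force: [0.3, -0.2, -0.3]
grip_width: 0.0468
side arm 63 163.95581417987052
side loop 76 radial,lat med 0.085 0.0013 lat rng [-0.012  0.012] z 0.161 0.208
side stem/pan 157 radial,lat med 0.0816 0.0226 lat rng [-0.032  0.032] z 0.062 0.15
side jar [[0.693, -0.145]]
side tub [[0.441, 0.368]]
side cast [[0.659, -0.326]]
side stand [[0.533, -0.307]]
top arm 68 163.38417679888704
top loop 58 radial,lat med 0.0855 0.0006 lat rng [-0.012  0.013] z 0.166 0.207
top stem/pan 88 radial,lat med 0.0806 0.013 lat rng [-0.03   0.032] z 0.067 0.147
top jar [[0.689, -0.151]]
top tub [[0.43, 0.367]]
top cast [[0.664, -0.324]]
top stand [[0.531, -0.302]]
25.2
```

View pics/v11.png

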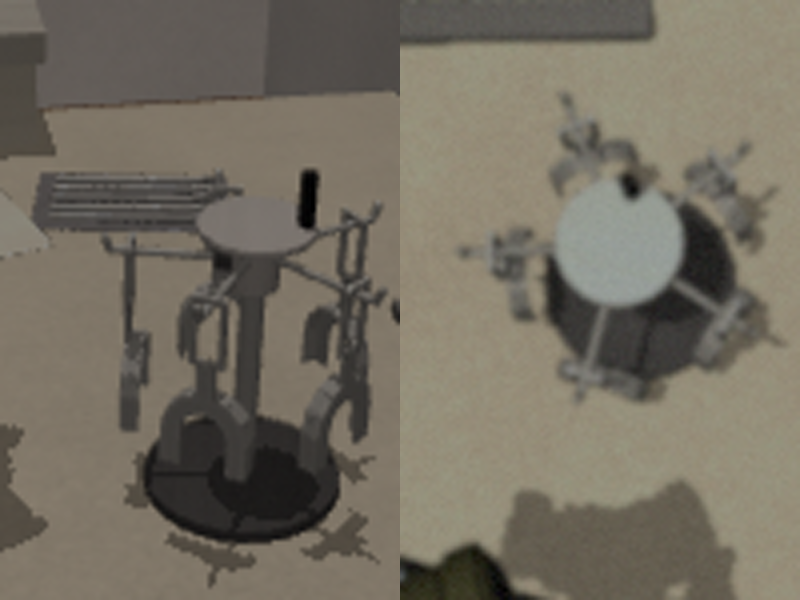

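The tray hangs on the front hook (side crop at (130,340)) and the carousel is at about 163°. The jar, tub, cast and stand have not moved, and the gripper is clear. Handing in.

```bash
python3 -c "
from station import ctrl; print(ctrl.hand_in())"
```

```text
the job is handed in; nothing more can be done
None
```

The tray is hung on the free hook and the job is handed in at about 25 s. However, the direction I took as the front is partly a guess.

**Turning:** I gripped the pin and turned the carousel clockwise by about 51° (0.89 rad). The free hook went from 214° to about 163° in world terms, and both cameras agree to within 1°.

**Hanging:** I took the steel tray from the stand, closing on the loop at 25 N and raising the grip to 30 N for the carry. I lowered the loop onto the hook in small steps. Contact showed as the wrist force rising from about -1.6 N to about 0 N. I held it there for about a second, then opened the jaws and backed away.

**Last checks:**
- The loop sits 85 mm out on the bar, within 1 mm of centred, and hangs upright.
- The jar, tub, cast and stand are where they started, within the detector's scatter.
- The gripper is clear of everything.

**What I could not confirm:** the foot shows no front mark in either view, so I could not measure the rack's own front direction. I inferred it from two things:
- **Start range:** the stated start of at least 0.8 rad puts the rack's yaw at about -12° or below.
- **Neighbouring things:** the stand, cast and two other trays are turned by -6° to -34°, about -19° on average.

If the rack's real yaw is not near -17°, the hook's final angle is off by that difference.

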